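# Moisture reading on a turned blank

## Task

Lay the tall turned wooden blank (the one with a tenon and a dark pencilled ring) on its side in the V-cradle, either way round, centred over its two supports, and let go of it. Then lift the spring-pin moisture probe out of its holder and, with the probe upright, press its pin lightly on the very top of the blank, on the pencilled ring, so that the pin is pushed about half-way in but never bottoms hard. Finish while holding the probe there, still pressing, and leave everything else on the bench where it is.

Things in the scene. Friction and masses are not known exactly. Their poses are not given: they have to be found in the camera images.
- blank_mid (a point): middle of the turned wooden blank's barrel, on its axis. Barrel 46 mm diameter, 120 mm long, with a thinner tenon (26 mm diameter, 20 mm long) on one end; it starts standing on the bench, tenon up, this point 60 mm above the bench. z axis: along the blank towards the tenon. About 0.15 kg; its roll does not matter
- blank_ring (a point): point on the blank's axis at the middle of the dark pencilled ring (5 mm wide, right round the barrel), 25 mm from blank_mid away from the tenon, 35 mm from the plain end. Axes as blank_mid; the wood's surface is 23 mm from this point
- cradle: fixed plywood V-cradle, base 130 (x) x 75 (y) x 12 mm; the trough runs along its x axis. Two supports (90 degree V, 16 mm thick) centred at x = -44 and +44 mm leave a 72 mm gap between them for fingers; they rise to 54 mm above the bench and reach 31 mm to either side. Origin under its centre
- cradle_axis (a point): centre of the cradle, 62.5 mm above the bench: where blank_mid is when the blank lies centred in the V supports
- holder: fixed dark wooden holder block 75 x 75 x 50 mm with a 21 mm square hole in the top in which the probe stands; origin under its centre
- probe_mid (a point): grip centre of the moisture probe: grey square body 26 x 26 x 85 mm, faces square to this point's x and y; z axis up, away from the pin. It is 50 mm above the underside of the 38 mm round flange that rests on the holder (100 mm above the bench at the start); body and cap end 46 mm above it. Nose (16 mm diameter) and pin are down in the hole: lift 45 mm or more to clear. 0.13 kg
- probe_tip (a point): very end of the probe's spring pin (6 mm diameter, round end), on the probe's axis, 92 mm below probe_mid with the pin fully out (less what the pin is pushed in)
- probe_pin (a joint): how far the spring pin is pushed into the probe, m: 0 fully out, 0.008 bottomed. The spring gives about 1.6 N at the first movement, 3.2 N half-way in (0.004) and 4.8 N at the stop
- offcut: short stout round wooden offcut, 60 mm diameter, 70 mm tall, standing; origin under its centre
- jar: white ceramic cup without handle, 68 mm across, 75 mm tall; origin under its centre
- glue: white plastic glue bottle, 54 mm diameter, 150 mm tall; origin under its centre
- sanding_block: cork sanding block 100 x 60 x 35 mm; origin under its centre
- driver: screwdriver lying on the bench; its x axis runs along it, towards the tip
Things that resemble listed ones, but are neither listed nor needed, are in the scene too. What is shaped like the part that bears probe_mid but purple is not meant. Of the things shaped like the cradle, the plywood one is meant.

How it is judged:
By the outcome, as a careful person would: the job done as asked, in the order asked, and still so for the second after the job is handed in, while the arm keeps its last pose, push and grip.
It also fails if it takes over 51 s, if anything falls off the work surface, if the arm or the gripper's body presses on something with over 40 N, if the wrist force passes 120 N, or if a joint passes its speed limit or range.

## Robot

A 6-joint arm with a two-finger parallel gripper is mounted at the origin on the work surface. World frame = base frame: x ahead of the robot, y to its left, z up, the work surface at z = 0. Lengths are in m, angles in rad, forces in N, time in s.
With the tool pointing down it reaches from about 0.25 to 0.725 m from the base axis. Payload 4 kg.
Tool frame: the origin (TCP) lies midway between the tips of the shut fingers; the grasp point (between the pads) lies 19 mm behind it; z points along the fingers, y is the direction in which the jaws open and shut (so a half turn about z gives the same grasp; the last joint's range is limited). The gripper opens to 85 mm and grips with 20 to 120 N. Pads are 22 mm wide; open, the fingers measure 114 mm over their backs; the gripper's body (76 mm by 85 mm) begins 54 mm behind the grasp point. The pads swing forward as they close: fully open they stand 13 mm farther back than shut.
Start: joints at [1.182, 0.241, 0.005, 1.335, 0, 1.571], TCP at [0.19, 0.463, 0.194] pointing down, gripper open.
Joint ranges: [-2.72, 2.72], [-1.05, 1.87], [-1.09, 1.28], [-1.99, 2.15], [-1.42, 1.44], [-3.14, 3.14]. Speed limits (rad/s): [2.79, 2.79, 3.14, 3.14, 3.14, 3.14].

## Interface

Orientations are given as a unit quaternion [x, y, z, w].
In Python, from workcell import monitor, cams, order gives the robot as it stands.
- The arm moves only by the tool send_rows, never from a script. Its argument "moves" is a list of rows, each a list of 4 numbers: the shift along the tool's x, y, z as a fraction of full scale, then the turn about the tool's z as a fraction of full scale. A call has 1 to 20 rows; each row shifts and turns the commanded pose from where the row before left it, along the tool's axes as they then stand; what a row does not reach is not made up. Full scale, the value 1, is 100 cm for a shift and 0.1 rad for a turn. A row lasts 1/10 s, in which the tool goes at most 50 mm and 8.59 degrees, less where a joint would pass 70% of its speed; a pose out of reach is approached as far as the arm can. A call with a number of a shift or a turn outside -1 to 1 is refused whole. A call with a gripper value outside its range is refused whole. "claw" is the gripper's target within -1 to 1 (fully open at 1, half-way at 0, shut at -1), set as the call begins (left out, the last holds). The fingers move at their own pace and stop on an object; the grip force is fixed at half the most. Time passes only in rows, so rows that do not move let the fingers close. It gives the time, the measured TCP pose, the force and the opening at its end, in the units of the state.
- monitor.get_obs(): the state, without advancing time (a new reading comes with each control period).
- cams.camera(name): name is "side" or "top"; returns (picture, depth): 400x640x3 uint8, blue, green, red; 400x640 float32, m along the optical axis (not along the pixel's ray), 0 where there is no reading.
- cams.camera_info(name): a dict with "intrinsics" (3x3 intrinsics, pixels), "T" (4x4, takes a point from camera to world coordinates). Camera axes: x right, y up, looking along -z (the intrinsics and any distortion apply to the point x, -y, -z); pixel columns grow to the right and rows downward; lengths in m; the calibration is good to about 2 mm. A picture is of the moment at which its call begins. camera_info takes no time and is no camera call.
- order.job_done(): hands the job in, once; it reports no verdict.
The state is a dict: "clock": time; "joint_pos": joint angles; "joint_vel": joint speeds; "tau": joint torques, N m; "eef_pos": TCP position; "tool_rot": TCP orientation; "ft_force": force on the tool from outside, world axes, zero at the start; "ft_torque": the same for the moment, N m; "grip_width": finger opening in m.
Only numpy, scipy, OpenCV 4.12 (cv2) and the standard library are available. Lean on these libraries where they do the work, as an engineer would, in place of code of your own. Each camera call takes 0.05 s, during which the arm holds its last target.

## Working session

There is one attempt and no reset: what is moved stays moved. The work goes in short steps, Python scripts to look and compute and a tool call to move; the robot and the scene stay as the last step left them, time stands still between calls to the robot, and variables do not carry over. Pictures are saved under pics/ and viewed, and the job is handed in when it is done.

Besides the shell and the picture viewer there is one more tool, called after "Call:" as name(argument=value, ...) on one line, values as JSON. send_rows: Moves the arm, as the interface text tells. Its arguments: {"type":"object","properties":{"moves":{"type":"array","items":{"type":"array","items":{"type":"number","minimum":-1,"maximum":1}}},"claw":{"type":"number"}},"required":["moves"]}

```bash
ls; mkdir -p pics; python3 - <<'E'
from workcell import monitor, cams, order
import cv2,numpy as np
print(monitor.get_obs())
for n in ["side","top"]:
    p,d=cams.camera(n); cv2.imwrite(f"pics/{n}0.png",p); np.save(f"pics/{n}0.npy",d); 
    print(n,cams.camera_info(n))
E
```

```text
pics
{'clock': 0.0, 'joint_pos': array([1.18198122e+00, 2.41383859e-01, 3.75105111e-03, 1.33522985e+00,
       1.42171064e-05, 1.57081147e+00]), 'joint_vel': array([-0.00073702,  0.00097391, -0.00065164, -0.00102226, -0.00037471,
        0.00074733]), 'tau': array([-4.18655770e-05, -3.72315466e+01,  2.52409798e+01,  1.72022008e-02,
       -2.53272168e-05, -8.38358343e-07]), 'eef_pos': array([0.18927277, 0.46202501, 0.19263784]), 'tool_rot': array([ 1.93192619e-01,  9.81160305e-01, -1.01233176e-03, -2.06559429e-04]), 'ft_force': array([1.14379059, 0.45407042, 0.1609343 ]), 'ft_torque': array([0.01959425, 0.00176477, 0.01528   ]), 'grip_width': 0.08516857348459007}
side {'intrinsics': array([[396.6901224 ,   0.        , 316.02204099],
       [  0.        , 396.6901224 , 200.24280976],
       [  0.        ,   0.        ,   1.        ]]), 'T': array([[ 0.95604319,  0.22322671, -0.19013482,  0.40170059],
       [-0.29260363,  0.68405065, -0.66817499, -0.72036972],
       [-0.01909266,  0.69443829,  0.71929891,  0.81556071],
       [ 0.        ,  0.        ,  0.        ,  1.        ]])}
top {'intrinsics': array([[377.94173156,   0.        , 312.39712955],
       [  0.        , 377.94173156, 197.69682809],
       [  0.        ,   0.        ,   1.        ]]), 'T': array([[ 0.02278862,  0.99185114, -0.12534748,  0.48777774],
       [-0.9995539 ,  0.02018347, -0.0220145 , -0.05283714],
       [-0.01930516,  0.12579325,  0.99186863,  0.91831105],
       [ 0.        ,  0.        ,  0.        ,  1.        ]])}
```

View pics/side0.png

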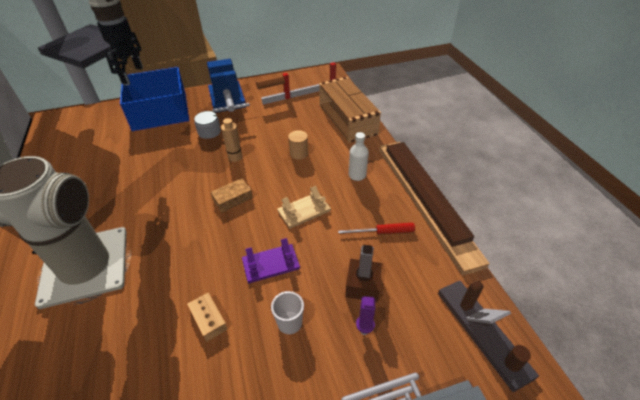

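View pics/top0.png

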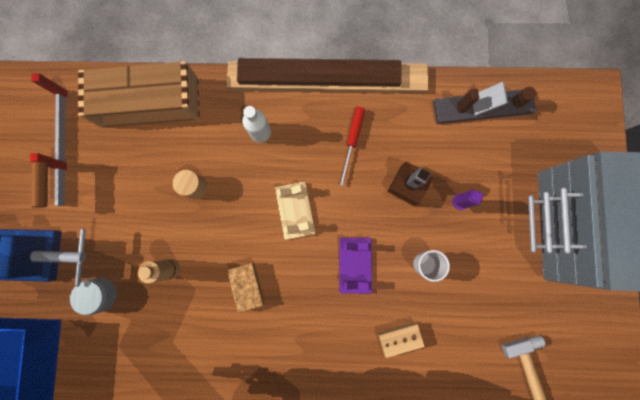

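The side view shows the blank at about (232,140), the plywood cradle at (304,208), the probe and holder at (366,270), the purple decoys at (270,262) and (367,315), and the jar at (288,312). The top view shows the blank at (150,271), the cradle at (296,210) and the probe at (420,177). I'll measure these next.

```bash
cat > h.py <<'E'
from workcell import monitor, cams, order
import cv2,numpy as np
I={n:cams.camera_info(n) for n in("side","top")}
def ray(n,u,v):
    K=I[n]["intrinsics"];T=I[n]["T"]
    d=np.array([(u-K[0,2])/K[0,0],-(v-K[1,2])/K[1,1],-1.])
    return T[:3,3],T[:3,:3]@d
def plane(n,u,v,z):
    o,d=ray(n,u,v); return o+d*(z-o[2])/d[2]
def proj(n,p):
    K=I[n]["intrinsics"];T=I[n]["T"]
    c=T[:3,:3].T@(np.asarray(p)-T[:3,3]); c=c/-c[2]
    return np.array([K[0,2]+K[0,0]*c[0],K[1,2]-K[1,1]*c[1]])
def cloud(n,d):
    K=I[n]["intrinsics"];T=I[n]["T"]
    v,u=np.mgrid[:400,:640]
    c=np.stack([(u-K[0,2])/K[0,0]*d,-(v-K[1,2])/K[1,1]*d,-d],-1)
    P=c@T[:3,:3].T+T[:3,3]; P[d==0]=np.nan
    return P
def tri(a,b):
    (o1,d1),(o2,d2)=ray("side",*a),ray("top",*b)
    A=np.stack([d1,-d2],1); s=np.linalg.lstsq(A,o2-o1,rcond=None)[0]
    p,q=o1+s[0]*d1,o2+s[1]*d2
    return (p+q)/2,np.linalg.norm(p-q)
E
python3 - <<'E'
from h import *
st={}
for n in("side","top"):
    p=cv2.imread(f"pics/{n}0.png"); d=np.load(f"pics/{n}0.npy")
    P=cloud(n,d); st[n]=P
    print(n,proj(n,[.19,.463,.194]))
    for nm,(u,v) in {"side":{"blank":(229,130),"cradle":(304,210),"probecap":(367,250),"offcut":(298,138),"glue":(358,165)},"top":{"blank":(148,272),"cradle":(294,209),"probecap":(422,176),"offcut":(187,183),"glue":(250,113),"desk":(250,180)}}[n].items():
        print(nm,P[v,u].round(3))
for n,boxes in {"side":{"blank":(200,110,270,180),"cradle":(265,175,345,240),"holder":(335,235,395,340)},"top":{"blank":(120,240,200,300),"cradle":(260,170,330,250),"holder":(380,150,500,220)}}.items():
    p=cv2.imread(f"pics/{n}0.png")
    for k,(a,b,c,e) in boxes.items():
        s=min(8,760//(c-a)); cv2.imwrite(f"pics/{n}_{k}.png",cv2.resize(p[b:e,a:c],None,fx=s,fy=s,interpolation=cv2.INTER_NEAREST))
E
cd pics; python3 -c "
import cv2,numpy as np
def pad(i,h): return cv2.copyMakeBorder(i,0,h-i.shape[0],0,5,cv2.BORDER_CONSTANT)
for n in('side','top'):
    L=[cv2.imread(f'{n}_{k}.png') for k in('blank','cradle','holder')]
    L=[cv2.resize(i,None,fx=.5,fy=.5) if 0 else i for i in L]
    h=max(i.shape[0] for i in L); o=np.hstack([pad(i,h) for i in L]); s=min(800/o.shape[1],600/o.shape[0]); cv2.imwrite(f'c_{n}.png',cv2.resize(o,None,fx=s,fy=s)); print(s)
"
```

```text
side [138.20861951  90.7323006 ]
blank [0.425 0.287 0.117]
cradle [0.572 0.001 0.011]
probecap [ 0.638 -0.269  0.145]
offcut [0.624 0.247 0.068]
glue [0.757 0.077 0.062]
top [ 34.90573392 402.94758079]
blank [0.426 0.298 0.137]
cradle [0.574 0.011 0.014]
probecap [ 0.635 -0.26   0.147]
offcut [0.623 0.254 0.069]
glue [0.762 0.1   0.151]
desk [0.644 0.122 0.003]
0.471976401179941
0.4134366925064599
```

View pics/c_side.png

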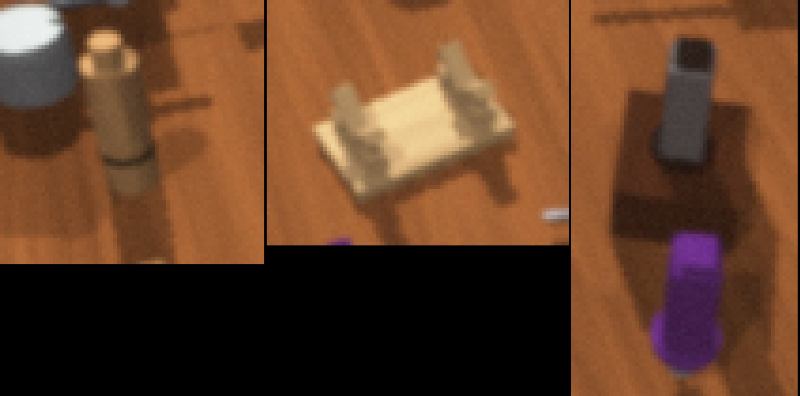

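View pics/c_top.png

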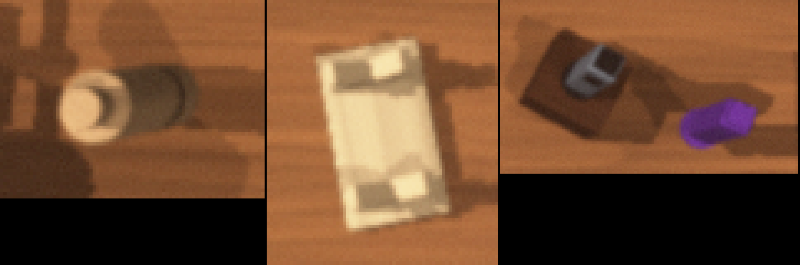

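```bash
python3 - <<'E'
from h import *
d={n:np.load(f"pics/{n}0.npy") for n in I}; P={n:cloud(n,d[n]) for n in I}
im={n:cv2.imread(f"pics/{n}0.png") for n in I}
for n in I:
    # desk check
    Q=P[n]; 
    for nm,(cx,cy,r) in {"blank":(.425,.295,.05),"probe":(.64,-.265,.04),"holder":(.64,-.265,.075),"cradle":(.57,.005,.1)}.items():
        m=np.hypot(Q[...,0]-cx,Q[...,1]-cy)<r
        z=Q[m][:,2]; print(n,nm,"hist",[(round(a,3),int(((z>a)&(z<=a+.01)).sum())) for a in np.arange(.0,.15,.01)])
    def rep(nm,cx,cy,r,z0,z1):
        m=(np.hypot(Q[...,0]-cx,Q[...,1]-cy)<r)&(Q[...,2]>z0)&(Q[...,2]<z1)
        pts=Q[m]; 
        if len(pts)<4: print(n,nm,"few");return
        rc=cv2.minAreaRect(pts[:,:2].astype(np.float32)*1000)
        print(n,nm,len(pts),pts.mean(0).round(4),"rect",np.round(rc[0],1),np.round(rc[1],1),round(rc[2],1))
    rep("tenon",.425,.295,.05,.132,.15)
    rep("shoulder",.425,.295,.05,.112,.126)
    rep("cap",.64,-.265,.04,.138,.16)
    rep("holdertop",.64,-.265,.075,.042,.056)
    rep("cradlebase",.57,.005,.1,.007,.017)
    rep("cradletop",.57,.005,.1,.046,.062)
    rep("cradlesup",.57,.005,.1,.02,.062)
    rep("sand",.40,.12,.08,.025,.045)
    rep("jar1",.38,.40,.08,.06,.09)
    rep("purplecr",.45,-.13,.1,.008,.06)
E
```

```text
side blank hist [(np.float64(0.0), 88), (np.float64(0.01), 36), (np.float64(0.02), 37), (np.float64(0.03), 35), (np.float64(0.04), 35), (np.float64(0.05), 43), (np.float64(0.06), 38), (np.float64(0.07), 40), (np.float64(0.08), 44), (np.float64(0.09), 40), (np.float64(0.1), 45), (np.float64(0.11), 84), (np.float64(0.12), 27), (np.float64(0.13), 47), (np.float64(0.14), 7)]
side probe hist [(np.float64(0.0), 20), (np.float64(0.01), 29), (np.float64(0.02), 32), (np.float64(0.03), 40), (np.float64(0.04), 480), (np.float64(0.05), 157), (np.float64(0.06), 29), (np.float64(0.07), 33), (np.float64(0.08), 31), (np.float64(0.09), 31), (np.float64(0.1), 33), (np.float64(0.11), 33), (np.float64(0.12), 39), (np.float64(0.13), 69), (np.float64(0.14), 80)]
side holder hist [(np.float64(0.0), 241), (np.float64(0.01), 62), (np.float64(0.02), 76), (np.float64(0.03), 82), (np.float64(0.04), 636), (np.float64(0.05), 169), (np.float64(0.06), 29), (np.float64(0.07), 33), (np.float64(0.08), 31), (np.float64(0.09), 31), (np.float64(0.1), 33), (np.float64(0.11), 33), (np.float64(0.12), 39), (np.float64(0.13),
[... 2758 characters left out ...]
top shoulder 242 [0.4268 0.2974 0.1203] rect [425.4 303.5] [45.  44.1] 21.4
top cap 145 [ 0.6382 -0.2625  0.1442] rect [ 638.9 -263.8] [25.7 24.6] 63.5
top holdertop 758 [ 0.6351 -0.2582  0.0509] rect [ 639.2 -263.8] [75.2 75.7] 62.2
top cradlebase 1232 [0.5699 0.0079 0.0129] rect [572.5   9.3] [130.2  74.9] 12.6
top cradletop 190 [0.5737 0.0096 0.0511] rect [572.4   9.3] [103.9  61.8] 12.5
top cradlesup 420 [0.5738 0.0098 0.0435] rect [572.3   9.2] [104.   61.8] 12.5
top sand 1176 [0.3896 0.1166 0.0356] rect [389.4 117.7] [99.8 60.5] 17.6
top jar1 360 [0.3641 0.4569 0.0616] rect [364.3 455. ] [70.1 43.5] 15.0
top purplecr 1753 [ 0.445  -0.137   0.0203] rect [ 445.8 -138.2] [128.3  73.8] 0.7
```

```bash
python3 - <<'E'
from h import *
for n in I:
    d=np.load(f"pics/{n}0.npy"); Q=cloud(n,d); 
    z=(np.nan_to_num(np.clip(Q[...,2],0,.16))/.16*255).astype(np.uint8)
    # world map 1mm->2.5mm px
    im=cv2.imread(f"pics/{n}0.png")
    M=np.zeros((320,400,3),np.uint8)
    ok=np.isfinite(Q[...,0])
    r=((.9-Q[...,0][ok])/.0025).astype(int);c=((.55-Q[...,1][ok])/.0025).astype(int)
    g=(r>=0)&(r<320)&(c>=0)&(c<400)
    M[r[g],c[g]]=cv2.applyColorMap(z,cv2.COLORMAP_JET)[ok][g]
    cv2.imwrite(f"pics/map_{n}.png",M)
a=np.hstack([cv2.imread(f"pics/map_{n}.png") for n in I]);cv2.imwrite("pics/map.png",a)
E
```

```text
(no output)
```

View pics/map.png

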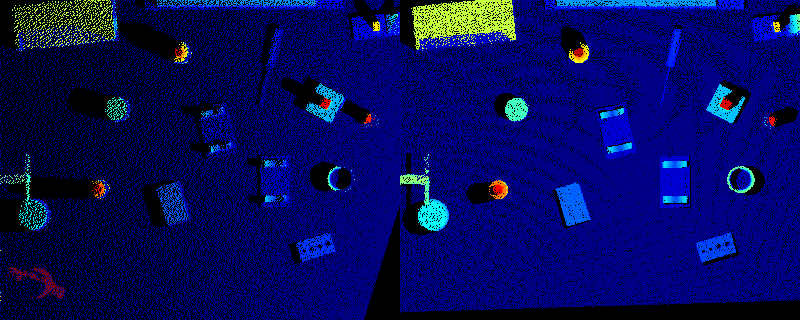

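The measured sizes match the given ones: 130x75 base, 104x62 support span, 75 mm holder and 26 mm cap. So I have:
- Blank at (0.426, 0.3035).
- Cradle at (0.573, 0.009), with its long axis at 12.8°.
- Probe at (0.639, -0.264), yaw about 62°.

The tool always points down. I'll grip the blank high, pivot it in the pads by pushing its foot against the near cradle support, lay it in the V, then regrip and centre it.

```bash
cat > g.py <<'E'
import sys
from h import *
from scipy.spatial.transform import Rotation as R
def st():
    o=monitor.get_obs(); r=R.from_quat(o["tool_rot"]).as_matrix()
    return o,r
def to(x,y,z):
    o,r=st(); d=np.array([x,y,z])-o["eef_pos"]
    t=r.T@d
    print("t",round(o["clock"],2),"eef",o["eef_pos"].round(4),"jawdeg",round(np.degrees(np.arctan2(r[1,1],r[0,1])),2),"tilt",r[2].round(3),"w",round(o["grip_width"],4),"F",o["ft_force"].round(1))
    print("tool delta (frac)",t.round(4),"rows>=",np.linalg.norm(t)/.05)
if __name__=="__main__":
    to(*map(float,sys.argv[1:4]))
    if len(sys.argv)>4:
        o,r=st(); j=np.degrees(np.arctan2(r[1,1],r[0,1])); d=float(sys.argv[4])-j
        d=(d+90)%180-90
        print("turn units",-np.radians(d)/.1)
E
python3 g.py .426 .3035 .19 102.8
```

```text
t 0.1 eef [0.1893 0.4621 0.1927] jawdeg 67.73 tilt [ 0.    -0.002 -1.   ] w 0.0856 F [ 0.6 -0.9  0.2]
tool delta (frac) [-0.2792 -0.057   0.0028] rows>= 5.69931616992897
turn units -6.121293278115379
```

Call:
send_rows(moves=[[-0.035,-0.007,0,0],[-0.035,-0.007,0,0],[-0.035,-0.007,0,0],[-0.035,-0.007,0,0],[-0.035,-0.007,0,0],[-0.035,-0.007,0,0],[-0.035,-0.007,0,0],[-0.034,-0.008,0,0],[0,0,0,-0.9],[0,0,0,-0.9],[0,0,0,-0.9],[0,0,0,-0.9],[0,0,0,-0.9],[0,0,0,-0.9],[0,0,0,-0.72],[0,0,0,0],[0,0,0,0]], claw=1)

```text
clock: 1.8
eef_pos: [0.4259, 0.304, 0.1931]
tool_rot: [-0.111, 0.994, -0.0, -0.0]
ft_force: [0.0, -0.1, -0.1]
grip_width: 0.0857
```

```bash
python3 g.py .426 .3035 .073 102.8
```

```text
t 1.8 eef [0.4259 0.304  0.1931] jawdeg 102.7 tilt [ 0.001 -0.    -1.   ] w 0.0857 F [ 0.  -0.1 -0.1]
tool delta (frac) [-1.000e-04 -5.000e-04  1.201e-01] rows>= 2.403020821306067
turn units -0.01706446735912863
```

Call:
send_rows(moves=[[0,0,0.03,0],[0,0,0.03,0],[0,0,0.03,0],[0,0,0.02,0],[0,0,0.008,0],[0,0,0,0]])

```text
clock: 2.4
eef_pos: [0.4253, 0.3036, 0.0744]
tool_rot: [-0.111, 0.994, -0.001, -0.001]
ft_force: [0.7, 0.6, -0.3]
grip_width: 0.0856
```

Call:
send_rows(moves=[[0,0,0,0],[0,0,0,0],[0,0,0,0],[0,0,0,0],[0,0,0,0],[0,0,0,0],[0,0,0,0],[0,0,0,0]], claw=-1)

```text
clock: 3.2
eef_pos: [0.4274, 0.3051, 0.0776]
tool_rot: [-0.111, 0.994, 0.001, 0.002]
ft_force: [-0.3, 0.2, 4.6]
grip_width: 0.0413
```

```bash
python3 - <<'E'
from g import *
to(.426,.3035,.073)
for n in I:
    p,d=cams.camera(n); cv2.imwrite(f"pics/{n}1.png",p)
a=cv2.imread("pics/side1.png")[80:220,180:340];b=cv2.imread("pics/top1.png")[200:340,100:260]
cv2.imwrite("pics/c1.png",cv2.resize(np.hstack([a,b]),None,fx=2.5,fy=2.5))
E
```

```text
t 3.2 eef [0.4274 0.3051 0.0776] jawdeg 102.78 tilt [-0.004  0.002 -1.   ] w 0.0413 F [-0.3  0.2  4.6]
tool delta (frac) [ 0.0018 -0.0013  0.0046] rows>= 0.10166583489633065
```

View pics/c1.png

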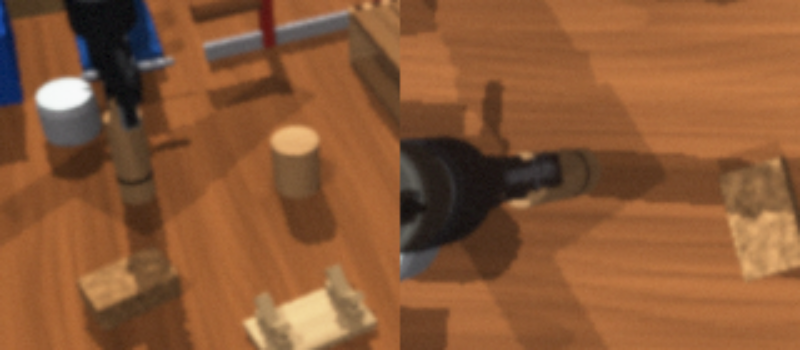

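The blank is between the pads: in the side crop the jaws hold the upper barrel and the ring shows at about (133,180). The opening reads 41 mm, so I'll lift a little and check that it holds.

Call:
send_rows(moves=[[0,0,0,0],[0,0,0,0],[0,0,-0.01,0],[0,0,-0.01,0],[0,0,-0.02,0],[0,0,-0.02,0],[0,0,0,0]])

```text
clock: 4.0
eef_pos: [0.4282, 0.3056, 0.139]
tool_rot: [-0.111, 0.994, 0.002, 0.003]
ft_force: [1.1, 0.6, -2.1]
grip_width: 0.0413
```

```bash
cat > snap.py <<'E'
import sys
from g import *
k=sys.argv[1]; x,y,z=map(float,sys.argv[2:5]); h=int(sys.argv[5]) if len(sys.argv)>5 else 70
to(x,y,z); L=[]
for n in I:
    p,d=cams.camera(n); cv2.imwrite(f"pics/{n}{k}.png",p); np.save(f"pics/{n}{k}.npy",d)
    u,v=proj(n,(x,y,z)).astype(int); u=min(max(u,h),640-h); v=min(max(v,h),400-h)
    L.append(cv2.resize(p[v-h:v+h,u-h:u+h],(400,400),interpolation=cv2.INTER_CUBIC)); print(n,"crop origin",u-h,v-h,"scale",200/h)
cv2.imwrite(f"pics/c{k}.png",np.hstack(L))
E
python3 snap.py 2 .426 .3035 .1 60
```

```text
t 4.0 eef [0.4282 0.3056 0.139 ] jawdeg 102.78 tilt [-0.006  0.003 -1.   ] w 0.0413 F [ 1.1  0.6 -2.1]
tool delta (frac) [ 0.0028 -0.0017  0.039 ] rows>= 0.7827099755808665
side crop origin 169 71 scale 3.3333333333333335
top crop origin 93 210 scale 3.3333333333333335
```

View pics/c2.png

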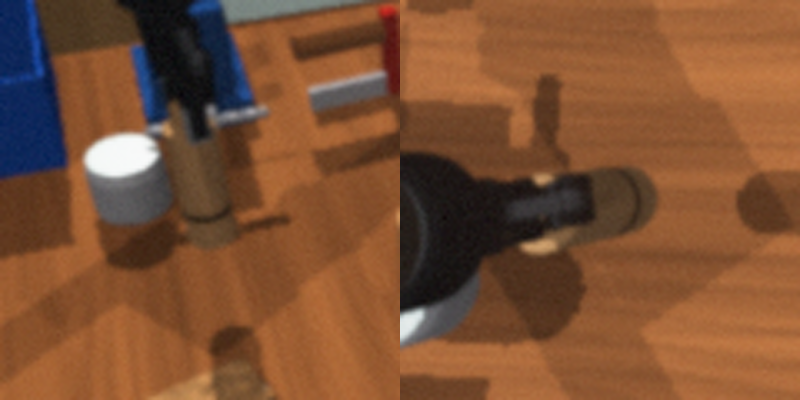

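```bash
python3 g.py .4852 -.0111 .139 102.8
```

```text
t 4.1 eef [0.4264 0.3044 0.1359] jawdeg 102.79 tilt [-0.001  0.    -1.   ] w 0.0413 F [-0.3 -0.9 -2.1]
tool delta (frac) [ 0.0125 -0.3206 -0.0033] rows>= 6.418171215938906
turn units -0.0020457276396078253
```

Call:
send_rows(moves=[[0.001,-0.02,0,0],[0.001,-0.03,0,0],[0.001,-0.035,0,0],[0.001,-0.035,0,0],[0.001,-0.035,0,0],[0.001,-0.035,0,0],[0.001,-0.035,0,0],[0.001,-0.035,0,0],[0.001,-0.03,0,0],[0.001,-0.02,0,0],[0.0025,-0.0106,0,0],[0,0,0,0],[0,0,0,0],[0,0,0,0]])

```text
clock: 5.5
eef_pos: [0.4846, -0.0102, 0.1353]
tool_rot: [-0.112, 0.994, 0.0, -0.0]
ft_force: [0.2, -0.2, -1.7]
grip_width: 0.0413
```

```bash
python3 snap.py 3 .4852 -.0111 .1 80; python3 g.py .4852 -.0111 .0976 102.8
```

```text
t 5.5 eef [ 0.4846 -0.0102  0.1353] jawdeg 102.87 tilt [ 0.     0.001 -1.   ] w 0.0413 F [ 0.2 -0.2 -1.7]
tool delta (frac) [-0.0004 -0.001   0.0353] rows>= 0.7056831287735024
side crop origin 190 117 scale 2.5
top crop origin 220 166 scale 2.5
t 5.6 eef [ 0.4847 -0.0102  0.1355] jawdeg 102.89 tilt [ 0.  0. -1.] w 0.0411 F [ 0.1 -0.1 -2.1]
tool delta (frac) [-0.0003 -0.001   0.0379] rows>= 0.7574318774887351
turn units 0.01555188097780272
```

View pics/c3.png

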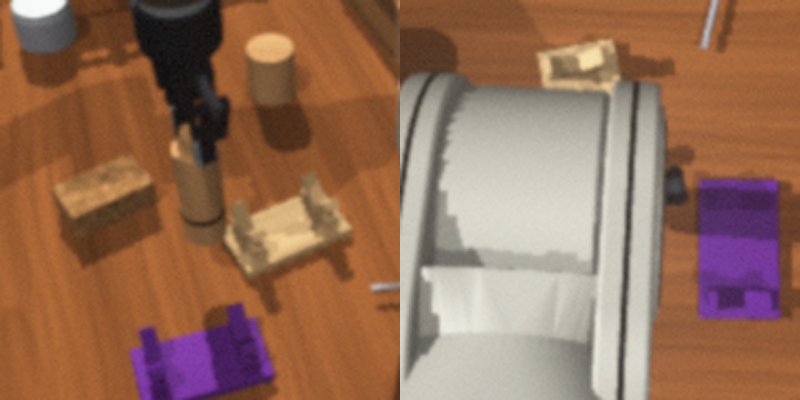

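The side view shows the blank hanging upright just before the near support, with the ring at about (271,204). Next I lower it and push forward so that the near support tips it.

Call:
send_rows(moves=[[0,-0.001,0.015,0],[0,0,0.015,0],[0,0,0.007,0],[0,0,0,0],[-0.006,0,0,0],[-0.006,0,0,0],[-0.006,0,0,0],[-0.006,0,0,0],[-0.006,0,0,0],[-0.006,0,0,0],[0,0,0,0]])

```text
clock: 6.7
eef_pos: [0.5207, -0.004, 0.0984]
tool_rot: [-0.111, 0.994, 0.0, -0.0]
ft_force: [-1.9, -0.1, -0.7]
grip_width: 0.0409
```

```bash
python3 snap.py 4 .52 0 .06 60
```

```text
t 6.7 eef [ 0.5207 -0.004   0.0984] jawdeg 102.8 tilt [ 0.  0. -1.] w 0.0409 F [-1.9 -0.1 -0.7]
tool delta (frac) [-0.0002  0.0041  0.0384] rows>= 0.771693290286158
side crop origin 224 142 scale 3.3333333333333335
top crop origin 236 170 scale 3.3333333333333335
```

View pics/c4.png

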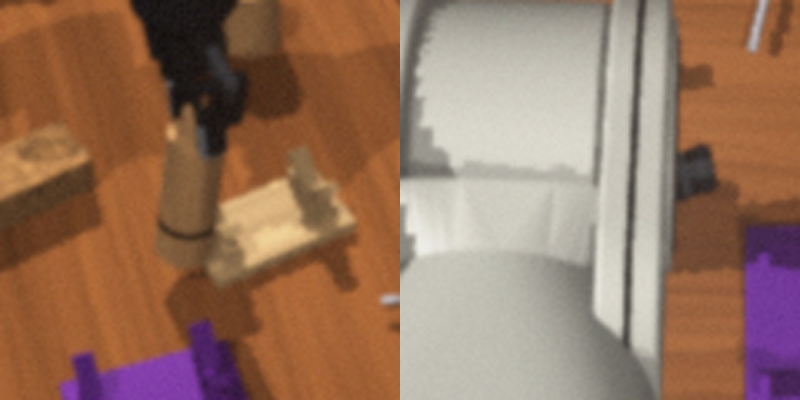

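The blank is pivoting smoothly at about 2 N: its foot is held by the near support, with the ring at about (280,211). I'll keep pushing forward.

Call:
send_rows(moves=[[-0.006,0,0,0],[-0.006,0,0,0],[-0.006,0,0,0],[-0.006,0,0,0],[-0.006,0,0,0],[-0.005,0,0,0],[0,0,0,0]])

```text
clock: 7.5
eef_pos: [0.5558, 0.0038, 0.0986]
tool_rot: [-0.112, 0.994, 0.0, 0.001]
ft_force: [-0.7, -0.2, -1.4]
grip_width: 0.0224
```

```bash
python3 snap.py 5 .53 0 .06 60;  python3 -c "
e=(0.5207+.975*.035,-.004+.2215*.035)
"
```

```text
t 7.5 eef [0.5558 0.0038 0.0986] jawdeg 102.81 tilt [-0.002 -0.    -1.   ] w 0.0224 F [-0.7 -0.2 -1.4]
tool delta (frac) [0.026  0.002  0.0386] rows>= 0.9318294787627153
side crop origin 228 141 scale 3.3333333333333335
top crop origin 236 166 scale 3.3333333333333335
```

View pics/c5.png

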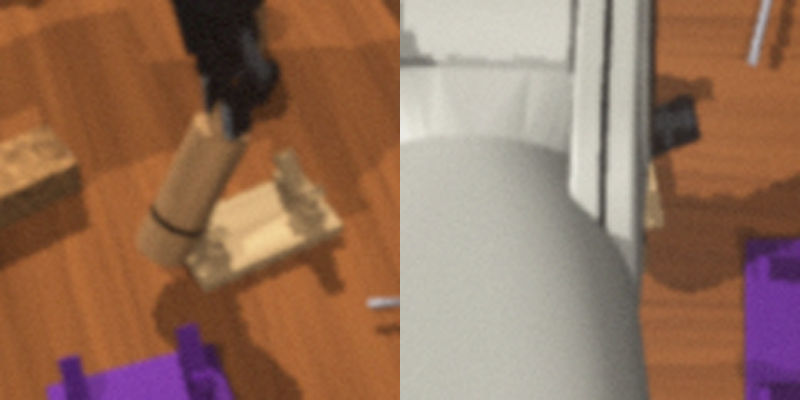

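The opening fell to 22 mm, so the pads have slid off the barrel onto the 26 mm tenon. The blank is still held, tilted, with the ring near (281,207). I'll measure its pose before going on.

```bash
cat > fit.py <<'E'
from g import *
from scipy.optimize import least_squares
def fit(k,c0,ax0,n="side",exclude=None,half=.075,rmax=.035,zmin=.02):
    im=cv2.imread(f"pics/{n}{k}.png"); P=cloud(n,np.load(f"pics/{n}{k}.npy"))
    hsv=cv2.cvtColor(im,cv2.COLOR_BGR2HSV)
    ok=np.isfinite(P[...,0])&(hsv[...,1]>60)&(hsv[...,2]>40)&(P[...,2]>zmin)
    p=np.array(c0,float);a=np.array(ax0,float);a/=np.linalg.norm(a)
    for it in range(6):
        d=P-p; t=d@a; r=np.linalg.norm(d-t[...,None]*a,axis=-1)
        m=ok&(np.abs(t)<half)&(r<(rmax if it<3 else .027))&(r>.012)
        Q=P[m]
        # p,a with perpendicular params
        e1=np.cross(a,[0,1,0.1]);e1/=np.linalg.norm(e1);e2=np.cross(a,e1)
        def f(x):
            pp=p+x[0]*e1+x[1]*e2; aa=a+x[2]*e1+x[3]*e2; aa/=np.linalg.norm(aa)
            dd=Q-pp; tt=dd@aa; return np.linalg.norm(dd-tt[:,None]*aa,axis=1)-.023
        s=least_squares(f,np.zeros(4),loss="soft_l1",f_scale=.002).x
        p=p+s[0]*e1+s[1]*e2; a=a+s[2]*e1+s[3]*e2; a/=np.linalg.norm(a)
    d=Q-p;t=d@a
    res=np.std(f(np.zeros(4)))
    print(n,"N",len(Q),"res",round(res,4),"axis",a.round(3),"pt",p.round(4),"t range",np.percentile(t,[0.5,2,98,99.5]).round(4))
    # dark ring
    g=hsv[...,2].astype(float); T=((P-p)@a)[m]; G=g[m]
    b=np.arange(-.08,.08,.004); print("bright",[(round(x+.002,3),int(np.median(G[(T>=x)&(T<x+.004)]))) for x in b if ((T>=x)&(T<x+.004)).sum()>3])
    return p,a
def cr(p):
    d=np.asarray(p)-np.array([.573,.0088,0]); c=np.array([.9751,.2215,0]);l=np.array([-.2215,.9751,0])
    return np.array([d@c,d@l,d[2]])
E
python3 - <<'E'
from fit import *
p,a=fit(5,(.527,-.002,.07),(.45,.1,.85))
print("cradle frame",cr(p),"dir",cr(p+a)-cr(p))
E
```

```text
side N 782 res 0.0023 axis [0.504 0.096 0.859] pt [ 0.5204 -0.0041  0.0738] t range [-0.0527 -0.0498  0.0711  0.0738]
bright [(np.float64(-0.054), 143), (np.float64(-0.05), 136), (np.float64(-0.046), 143), (np.float64(-0.042), 132), (np.float64(-0.038), 131), (np.float64(-0.034), 134), (np.float64(-0.03), 131), (np.float64(-0.026), 126), (np.float64(-0.022), 91), (np.float64(-0.018), 93), (np.float64(-0.014), 118), (np.float64(-0.01), 136), (np.float64(-0.006), 139), (np.float64(-0.002), 139), (np.float64(0.002), 139), (np.float64(0.006), 138), (np.float64(0.01), 139), (np.float64(0.014), 139), (np.float64(0.018), 139), (np.float64(0.022), 138), (np.float64(0.026), 139), (np.float64(0.03), 142), (np.float64(0.034), 140), (np.float64(0.038), 139), (np.float64(0.042), 139), (np.float64(0.046), 140), (np.float64(0.05), 140), (np.float64(0.054), 142), (np.float64(0.058), 141), (np.float64(0.062), 143), (np.float64(0.066), 141), (np.float64(0.07), 133), (np.float64(0.074), 96)]
cradle frame [-0.05417423 -0.00092584  0.0737805 ] dir [ 0.51221017 -0.01830555  0.85864703]
```

```bash
python3 - <<'E'
from fit import *
im=cv2.imread("pics/side5.png")
for z in (.0986,.118,.137): print(z,proj("side",(.5558,.0038,z)))
p=np.array([.5204,-.0041,.0738]);a=np.array([.504,.096,.859])
for t in (-.053,-.019,.067,.087): print(t,proj("side",p+a*t))
c=im[145:235,250:340]; cv2.imwrite("pics/z5.png",cv2.resize(c,(540,540),interpolation=cv2.INTER_CUBIC))
E
```

```text
0.0986 [296.40488422 187.95019952]
0.118 [295.99039239 182.51553351]
0.137 [295.57324824 177.04609119]
-0.053 [276.64480423 215.11593851]
-0.019 [281.71065212 205.32386506]
0.067 [295.22553121 179.20016542]
0.087 [298.52186711 172.82848511]
```

View pics/z5.png

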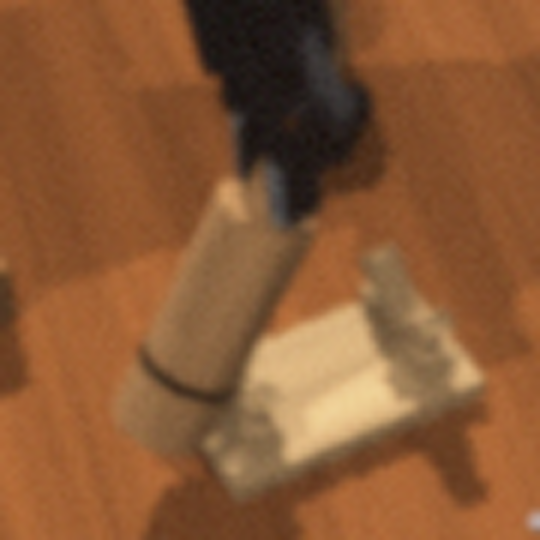

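The depth fit has the blank tilted 31° from vertical, ring-to-tail 34 mm (expected 35), and the jaws now on the tenon. That helps: held by the tenon just beyond the far support, the blank comes out about centred. So I'll carry it forward and down over the far support.

Call:
send_rows(moves=[[-0.004,0,0.001,0],[-0.006,0,0.002,0],[-0.006,0,0.002,0],[-0.006,0,0.002,0],[-0.006,0,0.002,0],[-0.006,0,0.003,0],[-0.004,0,0.002,0],[0,0,0,0]])

```text
clock: 8.4
eef_pos: [0.592, 0.012, 0.084]
tool_rot: [-0.112, 0.994, -0.0, 0.0]
ft_force: [-2.1, -0.8, -0.6]
grip_width: 0.0225
```

```bash
python3 snap.py 6 .56 0 .06 60; python3 - <<'E'
from fit import *
print("tcp cr",cr(st()[0]["eef_pos"]))
p,a=fit(6,(.54,.0,.075),(.75,.15,.65))
print("cradle frame",cr(p),"dir",cr(p+a)-cr(p))
E
```

```text
t 8.4 eef [0.592 0.012 0.084] jawdeg 102.81 tilt [-0. -0. -1.] w 0.0225 F [-2.1 -0.8 -0.6]
tool delta (frac) [ 0.0339 -0.0046  0.024 ] rows>= 0.8353765183394299
side crop origin 239 138 scale 3.3333333333333335
top crop origin 237 153 scale 3.3333333333333335
tcp cr [ 0.01884494 -0.0011174   0.08441746]
side N 845 res 0.0025 axis [0.746 0.144 0.65 ] pt [5.375e-01 4.000e-04 7.780e-02] t range [-0.0582 -0.0555  0.0702  0.0735]
bright [(np.float64(-0.058), 153), (np.float64(-0.054), 151), (np.float64(-0.05), 153), (np.float64(-0.046), 143), (np.float64(-0.042), 141), (np.float64(-0.038), 146), (np.float64(-0.034), 142), (np.float64(-0.03), 132), (np.float64(-0.026), 86), (np.float64(-0.022), 112), (np.float64(-0.018), 144), (np.float64(-0.014), 147), (np.float64(-0.01), 149), (np.float64(-0.006), 146), (np.float64(-0.002), 147), (np.float64(0.002), 148), (np.float64(0.006), 147), (np.float64(0.01), 149), (np.float64(0.014), 150), (np.float64(0.018), 150), (np.float64(0.022), 151), (np.float64(0.026), 152), (np.float64(0.03), 154), (np.float64(0.034), 153), (np.float64(0.038), 151), (np.float64(0.042), 153), (np.float64(0.046), 154), (np.float64(0.05), 154), (np.float64(0.054), 154), (np.float64(0.058), 145), (np.float64(0.062), 138), (np.float64(0.066), 148), (np.float64(0.07), 128), (np.float64(0.074), 125)]
cradle frame [-0.03649812 -0.00033963  0.07781231] dir [ 0.75950476 -0.02537404  0.64995437]
```

View pics/c6.png

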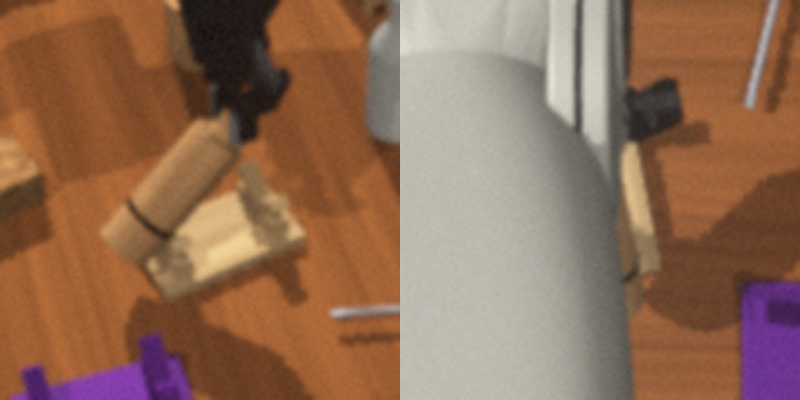

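Call:
send_rows(moves=[[-0.004,0,0.002,0],[-0.006,0,0.003,0],[-0.006,0,0.003,0],[-0.006,0,0.003,0],[-0.006,0,0.002,0],[-0.006,0,0.002,0],[-0.006,0,0.002,0],[-0.005,0,0.002,0],[0,0,0,0]])

```text
clock: 9.4
eef_pos: [0.637, 0.0216, 0.0655]
tool_rot: [-0.112, 0.994, -0.001, 0.001]
ft_force: [-1.9, -0.2, 1.2]
grip_width: 0.0222
```

```bash
python3 snap.py 7 .58 0 .06 60; python3 - <<'E'
from fit import *
print("tcp cr",cr(st()[0]["eef_pos"]))
p,a=fit(7,(.567,.007,.08),(.9,.2,.35))
print("cradle frame",cr(p),"dir",cr(p+a)-cr(p))
E
```

```text
t 9.4 eef [0.637  0.0216 0.0655] jawdeg 102.81 tilt [-0.002 -0.001 -1.   ] w 0.0222 F [-1.9 -0.2  1.2]
tool delta (frac) [ 0.0604 -0.0084  0.0054] rows>= 1.224494074632777
side crop origin 246 137 scale 3.3333333333333335
top crop origin 237 144 scale 3.3333333333333335
tcp cr [ 0.064909   -0.00171148  0.0660952 ]
side N 860 res 0.0026 axis [0.907 0.183 0.38 ] pt [0.567  0.0064 0.0804] t range [-0.0613 -0.0593  0.0709  0.0742]
bright [(np.float64(-0.062), 169), (np.float64(-0.058), 154), (np.float64(-0.054), 144), (np.float64(-0.05), 145), (np.float64(-0.046), 147), (np.float64(-0.042), 162), (np.float64(-0.038), 156), (np.float64(-0.034), 147), (np.float64(-0.03), 106), (np.float64(-0.026), 98), (np.float64(-0.022), 147), (np.float64(-0.018), 151), (np.float64(-0.014), 152), (np.float64(-0.01), 154), (np.float64(-0.006), 157), (np.float64(-0.002), 152), (np.float64(0.002), 155), (np.float64(0.006), 155), (np.float64(0.01), 156), (np.float64(0.014), 156), (np.float64(0.018), 155), (np.float64(0.022), 156), (np.float64(0.026), 158), (np.float64(0.03), 157), (np.float64(0.034), 160), (np.float64(0.038), 160), (np.float64(0.042), 160), (np.float64(0.046), 160), (np.float64(0.05), 161), (np.float64(0.054), 160), (np.float64(0.058), 152), (np.float64(0.062), 161), (np.float64(0.066), 158), (np.float64(0.07), 142), (np.float64(0.074), 116)]
cradle frame [-0.00639477 -0.00103713  0.08037218] dir [ 0.92462998 -0.02222623  0.38008508]
```

View pics/c7.png

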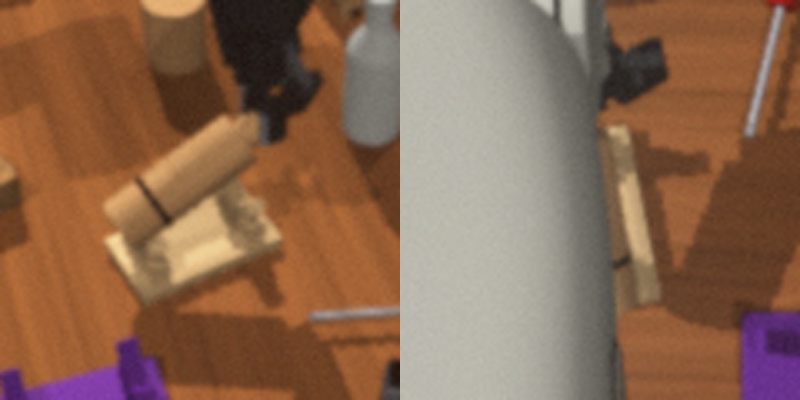

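Call:
send_rows(moves=[[-0.002,0,0.005,0],[-0.002,0,0.005,0],[-0.002,0,0.005,0],[-0.002,0,0.005,0],[-0.002,0,0.005,0],[-0.002,0,0.005,0],[-0.001,0,0.004,0],[0,0,0,0]])

```text
clock: 10.3
eef_pos: [0.6478, 0.0242, 0.0306]
tool_rot: [-0.112, 0.994, -0.001, -0.0]
ft_force: [1.7, -0.3, 1.7]
grip_width: 0.0218
```

```bash
python3 snap.py 8 .58 0 .06 60; python3 - <<'E'
from fit import *
print("tcp cr",cr(st()[0]["eef_pos"]))
p,a=fit(8,(.57,.008,.07),(.95,.2,.1))
print("cradle frame",cr(p),"dir",cr(p+a)-cr(p))
E
```

```text
t 10.3 eef [0.6478 0.0242 0.0306] jawdeg 102.81 tilt [ 0.001 -0.001 -1.   ] w 0.0218 F [ 1.7 -0.3  1.7]
tool delta (frac) [ 0.0715 -0.0086 -0.0293] rows>= 1.555618485727356
side crop origin 246 137 scale 3.3333333333333335
top crop origin 237 144 scale 3.3333333333333335
tcp cr [ 0.07627728 -0.00159479  0.03127166]
side N 842 res 0.0027 axis [0.974 0.195 0.117] pt [0.5705 0.0073 0.0665] t range [-0.0633 -0.0629  0.0712  0.0732]
bright [(np.float64(-0.062), 137), (np.float64(-0.058), 149), (np.float64(-0.054), 152), (np.float64(-0.05), 146), (np.float64(-0.046), 146), (np.float64(-0.042), 145), (np.float64(-0.038), 147), (np.float64(-0.034), 151), (np.float64(-0.03), 90), (np.float64(-0.026), 127), (np.float64(-0.022), 149), (np.float64(-0.018), 147), (np.float64(-0.014), 153), (np.float64(-0.01), 153), (np.float64(-0.006), 152), (np.float64(-0.002), 153), (np.float64(0.002), 153), (np.float64(0.006), 155), (np.float64(0.01), 161), (np.float64(0.014), 152), (np.float64(0.018), 155), (np.float64(0.022), 157), (np.float64(0.026), 156), (np.float64(0.03), 159), (np.float64(0.034), 158), (np.float64(0.038), 160), (np.float64(0.042), 161), (np.float64(0.046), 165), (np.float64(0.05), 155), (np.float64(0.054), 146), (np.float64(0.062), 147), (np.float64(0.066), 147), (np.float64(0.07), 129), (np.float64(0.074), 89)]
cradle frame [-0.00275325 -0.00091226  0.06651174] dir [ 0.99279075 -0.0252702   0.11666967]
```

View pics/c8.png

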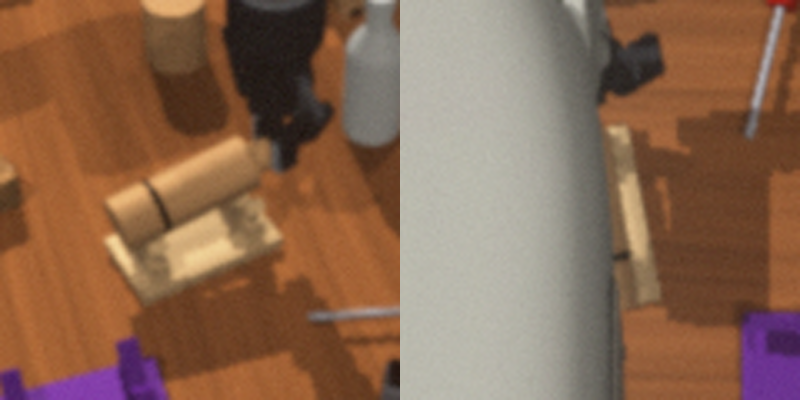

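Call:
send_rows(moves=[[-0.002,0,0.003,0],[-0.002,0,0.003,0],[-0.002,0,0.003,0],[-0.001,0,0.002,0],[0,0,0,0],[0,0,0,0]])

```text
clock: 11.0
eef_pos: [0.6544, 0.0268, 0.0202]
tool_rot: [-0.111, 0.994, 0.0, -0.0]
ft_force: [-2.8, 1.2, 0.6]
grip_width: 0.0209
```

```bash
python3 snap.py 9 .58 0 .06 60; python3 - <<'E'
from fit import *
print("tcp cr",cr(st()[0]["eef_pos"]))
p,a=fit(9,(.57,.008,.065),(.97,.2,.0))
print("cradle frame",cr(p),"dir",cr(p+a)-cr(p))
E
```

```text
t 11.0 eef [0.6544 0.0268 0.0202] jawdeg 102.78 tilt [ 0.001  0.001 -1.   ] w 0.0209 F [-2.8  1.2  0.6]
tool delta (frac) [ 0.0785 -0.0096 -0.0397] rows>= 1.770369879587318
side crop origin 246 137 scale 3.3333333333333335
top crop origin 237 144 scale 3.3333333333333335
tcp cr [ 0.08347263 -0.00064712  0.02049827]
side N 802 res 0.0025 axis [0.977 0.211 0.035] pt [0.5701 0.0076 0.0626] t range [-0.0585 -0.0582  0.0698  0.0728]
bright [(np.float64(-0.058), 130), (np.float64(-0.054), 146), (np.float64(-0.05), 144), (np.float64(-0.046), 146), (np.float64(-0.042), 143), (np.float64(-0.038), 152), (np.float64(-0.034), 145), (np.float64(-0.03), 159), (np.float64(-0.026), 106), (np.float64(-0.022), 103), (np.float64(-0.018), 138), (np.float64(-0.014), 147), (np.float64(-0.01), 150), (np.float64(-0.006), 147), (np.float64(-0.002), 149), (np.float64(0.002), 149), (np.float64(0.006), 157), (np.float64(0.01), 155), (np.float64(0.014), 151), (np.float64(0.018), 153), (np.float64(0.022), 153), (np.float64(0.026), 154), (np.float64(0.03), 154), (np.float64(0.034), 153), (np.float64(0.038), 154), (np.float64(0.042), 160), (np.float64(0.046), 158), (np.float64(0.05), 159), (np.float64(0.054), 157), (np.float64(0.058), 149), (np.float64(0.062), 148), (np.float64(0.066), 141), (np.float64(0.07), 152), (np.float64(0.074), 137)]
cradle frame [-0.00311918 -0.00048054  0.06264069] dir [ 0.99926987 -0.01047556  0.03510542]
```

View pics/c9.png

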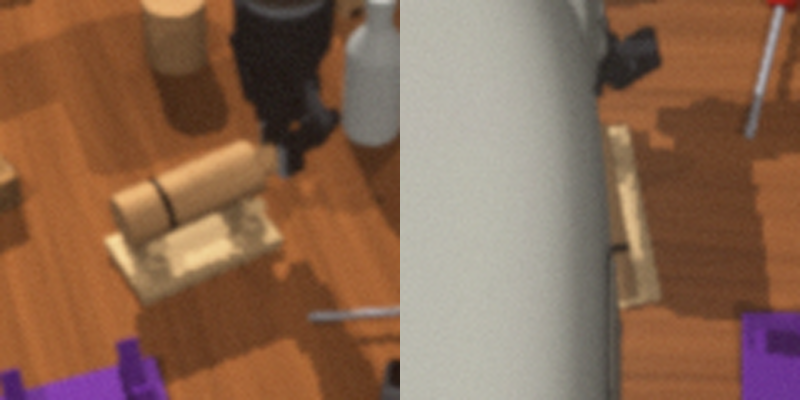

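The blank lies in the V, within 2° of level and its mid about 2 mm from the cradle centre (ring at (295,198) in the side view). I'll release it.

Call:
send_rows(moves=[[0,0,0,0],[0,0,0,0],[0,0,0,0],[0,0,0,0],[0,0,0,0],[0,0,-0.01,0],[0,0,-0.02,0],[0,0,-0.03,0],[0,0,-0.04,0],[0,0,-0.04,0],[0,0,0,0]], claw=0.1)

```text
clock: 12.2
eef_pos: [0.6591, 0.0265, 0.1693]
tool_rot: [-0.111, 0.994, -0.001, 0.007]
ft_force: [-0.0, -0.4, 0.1]
grip_width: 0.0471
```

```bash
python3 snap.py 10 .58 0 .06 60; python3 - <<'E'
from fit import *
print("tcp cr",cr(st()[0]["eef_pos"]))
p,a=fit(10,(.57,.008,.063),(.97,.2,.0))
print("cradle frame",cr(p),"dir",cr(p+a)-cr(p))
E
```

```text
t 12.2 eef [0.6591 0.0265 0.1693] jawdeg 102.79 tilt [-0.014 -0.003 -1.   ] w 0.0471 F [-0.  -0.4  0.1]
tool delta (frac) [ 0.0845 -0.008   0.1081] rows>= 2.7497890917377226
side crop origin 246 137 scale 3.3333333333333335
top crop origin 237 144 scale 3.3333333333333335
tcp cr [ 0.08483553 -0.00131439  0.16308894]
side N 807 res 0.0024 axis [ 0.976  0.218 -0.006] pt [0.5699 0.0083 0.0607] t range [-0.0579 -0.0574  0.0684  0.0725]
bright [(np.float64(-0.058), 127), (np.float64(-0.054), 135), (np.float64(-0.05), 145), (np.float64(-0.046), 139), (np.float64(-0.042), 145), (np.float64(-0.038), 150), (np.float64(-0.034), 144), (np.float64(-0.03), 142), (np.float64(-0.026), 117), (np.float64(-0.022), 98), (np.float64(-0.018), 139), (np.float64(-0.014), 145), (np.float64(-0.01), 151), (np.float64(-0.006), 147), (np.float64(-0.002), 156), (np.float64(0.002), 149), (np.float64(0.006), 157), (np.float64(0.01), 153), (np.float64(0.014), 157), (np.float64(0.018), 152), (np.float64(0.022), 155), (np.float64(0.026), 157), (np.float64(0.03), 155), (np.float64(0.034), 161), (np.float64(0.038), 157), (np.float64(0.042), 153), (np.float64(0.046), 161), (np.float64(0.05), 157), (np.float64(0.054), 162), (np.float64(0.058), 152), (np.float64(0.062), 168), (np.float64(0.07), 167), (np.float64(0.074), 153)]
cradle frame [-0.00310099  0.00022445  0.06073363] dir [ 0.99991501 -0.00359024 -0.00627248]
```

View pics/c10.png

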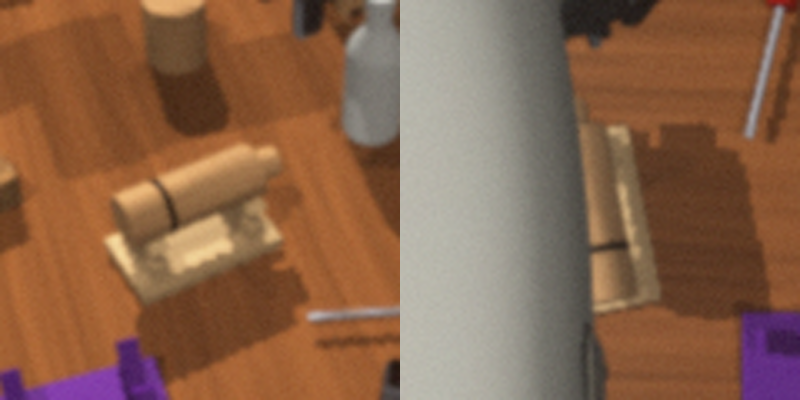

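The blank now lies level in the V and is released. Next is the probe.

```bash
python3 g.py .6397 -.2645 .192 62
```

```text
t 12.3 eef [0.656  0.0263 0.1631] jawdeg 102.79 tilt [-0.005 -0.001 -1.   ] w 0.047 F [-0.8 -0.3 -0.4]
tool delta (frac) [ 0.0802 -0.28   -0.029 ] rows>= 5.854011871071334
turn units 7.118952839381503
```

Call:
send_rows(moves=[[0,0,-0.015,0],[0,0,-0.015,0],[0.008,-0.028,0,0],[0.008,-0.028,0,0],[0.008,-0.028,0,0],[0.008,-0.028,0,0],[0.008,-0.028,0,0],[0.008,-0.028,0,0],[0.008,-0.028,0,0],[0.008,-0.028,0,0],[0.008,-0.028,0,0],[0.008,-0.028,0,0],[0,0,0,0.9],[0,0,0,0.9],[0,0,0,0.9],[0,0,0,0.9],[0,0,0,0.9],[0,0,0,0.9],[0,0,0,0.9],[0,0,0,0.8]], claw=0.5)

```text
clock: 14.3
eef_pos: [0.6378, -0.2641, 0.1885]
tool_rot: [0.243, 0.97, 0.0, -0.002]
ft_force: [-0.9, -0.0, 0.6]
grip_width: 0.0643
```

Call:
send_rows(moves=[[0,0,0,0],[0,0,0,0]])

```text
clock: 14.5
eef_pos: [0.6382, -0.2642, 0.1892]
tool_rot: [0.24, 0.971, 0.0, -0.001]
ft_force: [-0.5, -0.0, -0.9]
grip_width: 0.0635
```

```bash
python3 g.py .6397 -.2645 .192 62; python3 snap.py 11 .64 -.2645 .1 60; python3 - <<'E'
from fit import *
im=cv2.imread("pics/top11.png"); cv2.imwrite("pics/z11.png",im)
for n in ("side","top"):
    p,a=fit(11,(.57,.008,.062),(.97,.2,.0),n=n,zmin=.055 if n=="top" else .02)
    print("cradle frame",cr(p),"dir",cr(p+a)-cr(p))
E
```

```text
t 14.5 eef [ 0.6382 -0.2642  0.1892] jawdeg 62.2 tilt [ 0.002 -0.    -1.   ] w 0.0635 F [-0.5 -0.  -0.9]
tool delta (frac) [-0.0015  0.0005 -0.0028] rows>= 0.06410592520698542
turn units 0.03558343423695678
t 14.5 eef [ 0.6382 -0.2642  0.1892] jawdeg 62.2 tilt [ 0.002 -0.    -1.   ] w 0.0635 F [-0.5 -0.  -0.9]
tool delta (frac) [-0.002   0.0006  0.0892] rows>= 1.784467393801414
side crop origin 305 200 scale 3.3333333333333335
top crop origin 358 117 scale 3.3333333333333335
side N 801 res 0.0024 axis [ 0.975  0.221 -0.007] pt [0.5699 0.0083 0.0607] t range [-0.0579 -0.0572  0.0694  0.0733]
bright [(np.float64(-0.058), 107), (np.float64(-0.054), 117), (np.float64(-0.05), 115), (np.float64(-0.046), 116), (np.float64(-0.042), 118), (np.float64(-0.038), 119), (np.float64(-0.034), 116), (np.float64(-0.03), 121), (np.float64(-0.026), 92), (np.float64(-0.022), 85), (np.float64(-0.018), 113), (np.float64(-0.014), 127), (np.float64(-0.01), 122), (np.float64(-0.006), 131), (np.float64(-0.002), 136), (np.float64(0.002), 121), (np.float64(0.006), 123), (np.float64(0.01), 123), (np.float64(0.014
[... 910 characters left out ...]
18), 167), (np.float64(-0.014), 180), (np.float64(-0.01), 175), (np.float64(-0.006), 182), (np.float64(-0.002), 172), (np.float64(0.002), 167), (np.float64(0.006), 173), (np.float64(0.01), 178), (np.float64(0.014), 172), (np.float64(0.018), 169), (np.float64(0.022), 173), (np.float64(0.026), 163), (np.float64(0.03), 163), (np.float64(0.034), 173), (np.float64(0.038), 169), (np.float64(0.042), 156), (np.float64(0.046), 172), (np.float64(0.05), 176), (np.float64(0.054), 168), (np.float64(0.058), 169), (np.float64(0.062), 185), (np.float64(0.066), 180), (np.float64(0.07), 148), (np.float64(0.074), 187)]
cradle frame [-0.00308961  0.00053488  0.06311128] dir [ 0.99985703 -0.0109392  -0.00696624]
```

View pics/c11.png

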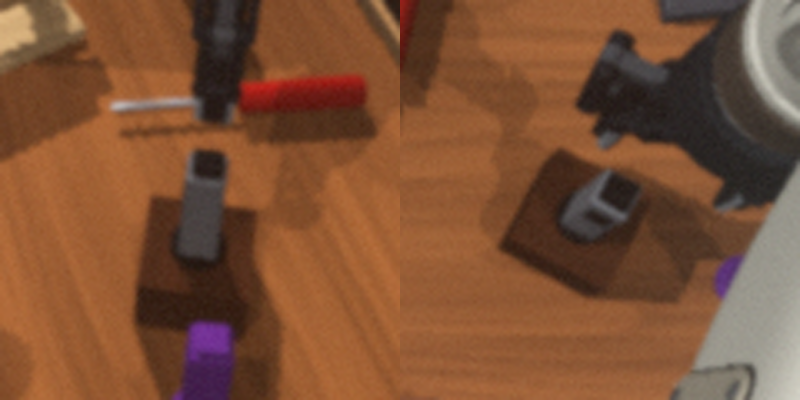

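View pics/z11.png

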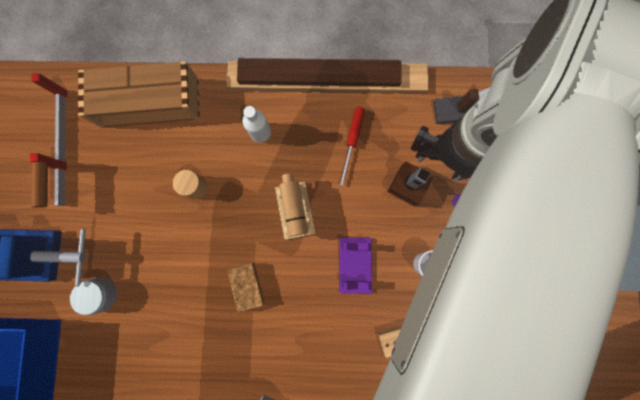

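The top view shows the blank centred in the plywood cradle at (293,208). Both cameras agree: mid within about 2 mm of centre, ring at (0.5465, 0.003). The gripper is aligned over the probe, so I'll lower onto it.

Call:
send_rows(moves=[[-0.0015,0.0005,0.02,0],[0,0,0.025,0],[0,0,0.025,0],[0,0,0.02,0],[0,0,0.012,0],[0,0,0.006,0],[0,0,0,0],[0,0,0,0]])

```text
clock: 15.4
eef_pos: [0.641, -0.265, 0.0837]
tool_rot: [0.241, 0.971, -0.0, 0.001]
ft_force: [-0.3, -0.1, 0.2]
grip_width: 0.0644
```

```bash
python3 g.py .6397 -.2645 .080 62; python3 snap.py 12 .64 -.2645 .1 50
```

```text
t 15.4 eef [ 0.641  -0.265   0.0837] jawdeg 62.12 tilt [-0.002  0.    -1.   ] w 0.0644 F [-0.3 -0.1  0.2]
tool delta (frac) [ 0.0014 -0.0002  0.0037] rows>= 0.07927976341025594
turn units 0.020600095365046693
t 15.4 eef [ 0.641  -0.265   0.0837] jawdeg 62.12 tilt [-0.002  0.    -1.   ] w 0.0644 F [-0.3 -0.1  0.2]
tool delta (frac) [ 0.0011 -0.     -0.0163] rows>= 0.32702910346573477
side crop origin 315 210 scale 4.0
top crop origin 368 127 scale 4.0
```

View pics/c12.png

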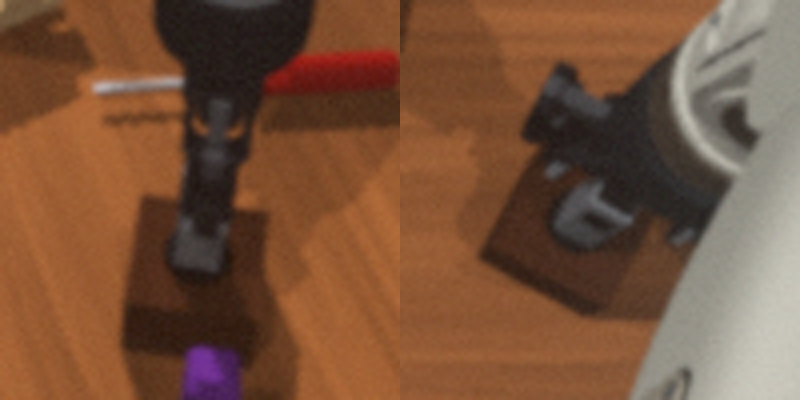

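Call:
send_rows(moves=[[0,0,0.003,0],[0,0,0,0]])

```text
clock: 15.7
eef_pos: [0.6404, -0.2648, 0.0797]
tool_rot: [0.241, 0.971, -0.0, 0.0]
ft_force: [-0.0, 0.1, -0.1]
grip_width: 0.0637
```

Call:
send_rows(moves=[[0,0,0,0],[0,0,0,0],[0,0,0,0],[0,0,0,0],[0,0,0,0],[0,0,0,0],[0,0,0,0],[0,0,0,0],[0,0,0,0],[0,0,0,0]], claw=-1)

```text
clock: 16.7
eef_pos: [0.6406, -0.2647, 0.0798]
tool_rot: [0.241, 0.971, 0.0, 0.0]
ft_force: [0.9, 1.2, 2.4]
grip_width: 0.0248
```

```bash
python3 g.py .6397 -.2645 .080 62
```

```text
t 16.7 eef [ 0.6406 -0.2647  0.0798] jawdeg 62.11 tilt [-0.001  0.    -1.   ] w 0.0248 F [0.9 1.2 2.4]
tool delta (frac) [ 0.0008 -0.0003 -0.0002] rows>= 0.018322201841168794
turn units 0.019783227906738227
```

Call:
send_rows(moves=[[0,0,-0.003,0],[0,0,-0.006,0],[0,0,-0.01,0],[0,0,-0.012,0],[0,0,-0.015,0],[0,0,-0.02,0],[0,0,-0.02,0],[0,0,-0.02,0],[0,0,-0.014,0],[0,0,0,0],[0,0,0,0]])

```text
clock: 17.8
eef_pos: [0.6405, -0.2649, 0.2001]
tool_rot: [0.241, 0.971, -0.0, 0.001]
ft_force: [0.3, -0.0, -2.5]
grip_width: 0.0247
```

```bash
python3 snap.py 13 .64 -.2645 .17 60;python3 g.py .5465 .0032 .2 62;
```

```text
t 17.8 eef [ 0.6405 -0.2649  0.2001] jawdeg 62.11 tilt [-0.001  0.    -1.   ] w 0.0247 F [ 0.3 -0.  -2.5]
tool delta (frac) [0.0007 0.0001 0.0301] rows>= 0.6029959896948448
side crop origin 308 180 scale 3.3333333333333335
top crop origin 367 111 scale 3.3333333333333335
t 17.9 eef [ 0.6398 -0.2645  0.1985] jawdeg 62.1 tilt [ 0.002 -0.    -1.   ] w 0.0249 F [-0.6 -0.3 -1. ]
tool delta (frac) [ 0.2077  0.193  -0.0012] rows>= 5.670040593101667
turn units 0.018250234448629624
```

View pics/c13.png

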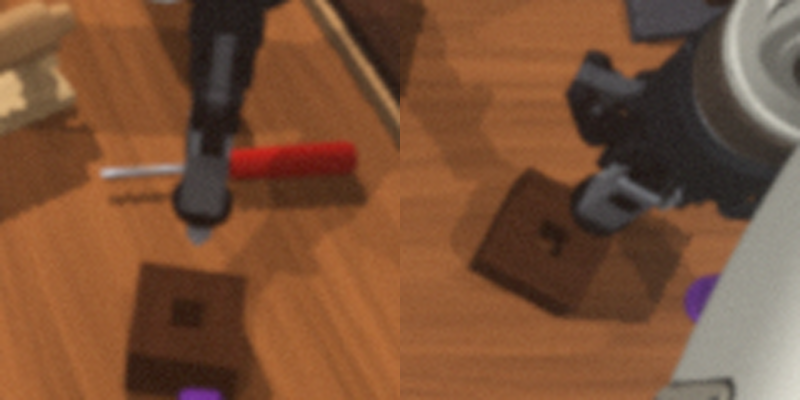

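The probe is out of the holder and upright: in the side view the flange is at (368,240) and the pin at (367,252). I'll carry it over the ring.

Call:
send_rows(moves=[[0.01,0.01,0,0],[0.02,0.018,0,0],[0.025,0.023,0,0],[0.025,0.023,0,0],[0.025,0.023,0,0],[0.025,0.023,0,0],[0.025,0.023,0,0],[0.022,0.022,0,0],[0.018,0.016,0,0],[0.01,0.009,0,0],[0.003,0.003,0,0],[0,0,0,0],[0,0,0,0],[0,0,0,0],[0,0,0,0]])

```text
clock: 19.4
eef_pos: [0.547, 0.0023, 0.1993]
tool_rot: [0.242, 0.97, -0.0, -0.0]
ft_force: [0.4, -0.6, -0.9]
grip_width: 0.0249
```

```bash
python3 snap.py 14 .5465 .0032 .11 50;python3 g.py .5465 .0032 .2 62;
```

```text
t 19.4 eef [0.547  0.0023 0.1993] jawdeg 62.03 tilt [ 0. -0. -1.] w 0.0249 F [ 0.4 -0.6 -0.9]
tool delta (frac) [0.0009 0.0006 0.0893] rows>= 1.786474450460395
side crop origin 242 135 scale 4.0
top crop origin 244 167 scale 4.0
t 19.5 eef [0.5469 0.0025 0.1994] jawdeg 62.05 tilt [ 0. -0. -1.] w 0.025 F [ 0.  -0.  -0.6]
tool delta (frac) [ 0.0007  0.0004 -0.0006] rows>= 0.01972533102099836
turn units 0.008459345660324784
```

View pics/c14.png

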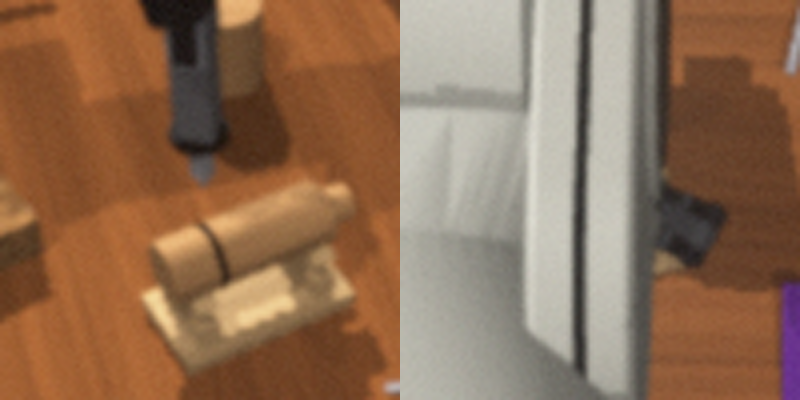

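```bash
python3 - <<'E'
from fit import *
print("tip pred",proj("side",(.5469,.0025,.1276)),"flange underside pred",proj("side",(.5469,.0025,.1694)))
print("ringtop pred",proj("side",(.5465,.0032,.0855)))
im=cv2.imread("pics/side14.png"); c=im[150:220,260:330]
cv2.imwrite("pics/z14.png",cv2.resize(c,(560,560),interpolation=cv2.INTER_CUBIC))
E
```

```text
tip pred [292.52254145 180.85309973] flange underside pred [291.47359054 168.44998901]
ringtop pred [293.30114205 192.47109755]
```

View pics/z14.png

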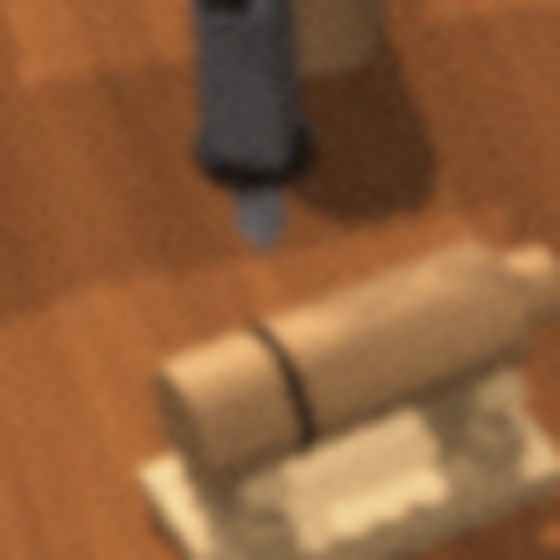

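The tip pixel, seen at (292.75,181.25), matches the predicted (292.5,180.9). The predicted ring-top pixel (293.3,192.5) lies on the dark ring. I'll descend to just above contact.

Call:
send_rows(moves=[[0.0007,0.0004,0.01,0],[0,0,0.012,0],[0,0,0.01,0],[0,0,0.006,0],[0,0,0,0],[0,0,0,0],[0,0,0,0],[0,0,0,0],[0,0,0,0]])

```text
clock: 20.4
eef_pos: [0.5466, 0.0038, 0.162]
tool_rot: [0.241, 0.971, 0.0, 0.0]
ft_force: [-0.4, -0.2, -1.5]
grip_width: 0.0249
```

```bash
cat > avg.py <<'E'
from g import *
F=[];E=[]
for i in range(8):
    o,_=st(); F.append(o["ft_force"]);E.append(o["eef_pos"]); d=cams.camera("side")
print("t",o["clock"],"F",np.mean(F,0).round(2),np.std(F,0).round(2),"E",np.mean(E,0).round(4),np.std(E,0).round(4))
p=d[0][150:220,260:330]; import sys
cv2.imwrite(f"pics/a{sys.argv[1]}.png",cv2.resize(p,(560,560),interpolation=cv2.INTER_CUBIC))
cv2.imwrite(f"pics/side{sys.argv[1]}.png",d[0]); np.save(f"pics/side{sys.argv[1]}.npy",d[1])
E
python3 avg.py 15
```

```text
t 20.75 F [-0.33  0.23 -1.74] [0.35 0.35 0.4 ] E [0.5464 0.0038 0.1617] [0.0001 0.     0.0001]
```

View pics/a15.png

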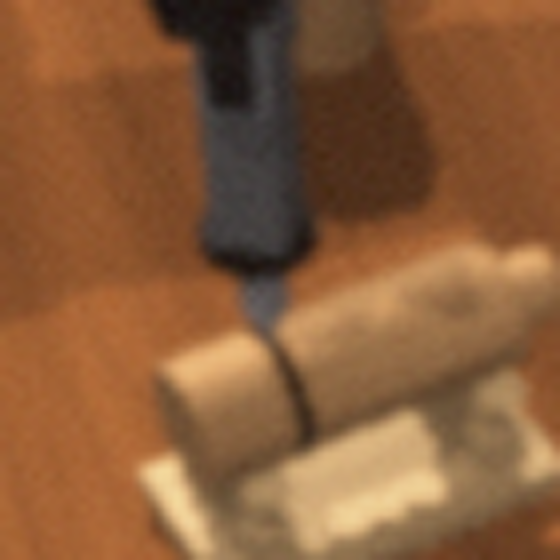

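The tip is about 4 mm above the ring with no contact (baseline Fz -1.7 N). I'll ease down to about 2 mm of compression.

Call:
send_rows(moves=[[0,0,0.002,0],[0,0,0.002,0],[0,0,0.0015,0],[0,0,0.001,0],[0,0,0,0],[0,0,0,0],[0,0,0,0],[0,0,0,0]])

```text
clock: 21.6
eef_pos: [0.5464, 0.0039, 0.1551]
tool_rot: [0.241, 0.971, 0.0, 0.0]
ft_force: [-0.6, 0.1, 0.6]
grip_width: 0.0252
```

```bash
python3 avg.py 16
```

```text
t 21.95 F [-0.01  0.12  1.11] [0.37 0.41 0.39] E [0.5464 0.0039 0.1551] [0. 0. 0.]
```

View pics/a16.png

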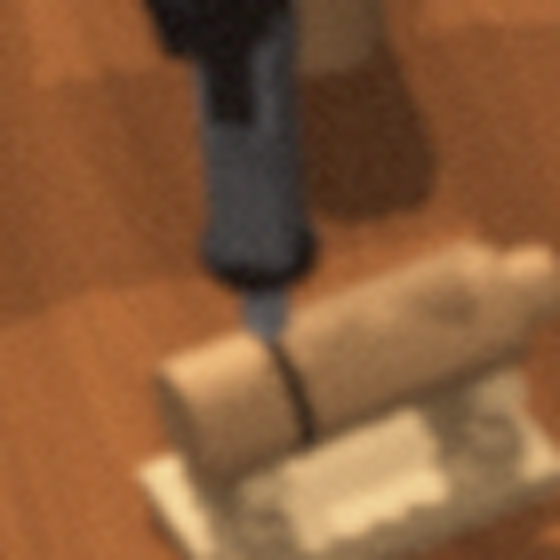

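The force change is 2.85 N, which puts the pin about 3 mm in. I'll go down one more millimetre.

Call:
send_rows(moves=[[0,0,0.001,0],[0,0,0,0],[0,0,0,0],[0,0,0,0],[0,0,0,0]])

```text
clock: 22.5
eef_pos: [0.5464, 0.0038, 0.1541]
tool_rot: [0.241, 0.971, 0.0, 0.0]
ft_force: [0.3, 0.1, 1.3]
grip_width: 0.0247
```

```bash
python3 avg.py 17; python3 avg.py 18; python3 - <<'E'
from fit import *
p,a=fit(18,(.57,.008,.062),(.97,.2,.0))
print("cradle frame",cr(p),"dir",cr(p+a)-cr(p))
E
```

```text
t 22.85 F [-0.04  0.14  1.4 ] [0.33 0.56 0.42] E [0.5464 0.0039 0.154 ] [0. 0. 0.]
t 23.25 F [-0.12  0.24  1.27] [0.33 0.33 0.34] E [0.5464 0.0039 0.154 ] [0. 0. 0.]
side N 792 res 0.0024 axis [ 0.976  0.217 -0.005] pt [0.5699 0.0082 0.0607] t range [-0.0578 -0.0572  0.0689  0.0734]
bright [(np.float64(-0.058), 124), (np.float64(-0.054), 138), (np.float64(-0.05), 151), (np.float64(-0.046), 142), (np.float64(-0.042), 140), (np.float64(-0.038), 159), (np.float64(-0.034), 140), (np.float64(-0.03), 146), (np.float64(-0.026), 112), (np.float64(-0.022), 88), (np.float64(-0.018), 136), (np.float64(-0.014), 149), (np.float64(-0.01), 147), (np.float64(-0.006), 149), (np.float64(-0.002), 148), (np.float64(0.002), 154), (np.float64(0.006), 151), (np.float64(0.01), 151), (np.float64(0.014), 157), (np.float64(0.018), 153), (np.float64(0.022), 156), (np.float64(0.026), 150), (np.float64(0.03), 142), (np.float64(0.034), 147), (np.float64(0.038), 143), (np.float64(0.042), 141), (np.float64(0.046), 155), (np.float64(0.05), 158), (np.float64(0.054), 160), (np.float64(0.058), 163), (np.float64(0.062), 159), (np.float64(0.066), 136), (np.float64(0.07), 172), (np.float64(0.074), 166)]
cradle frame [-0.00310263  0.00013831  0.06071403] dir [ 0.99991748 -0.00458257 -0.00512774]
```

View pics/side18.png

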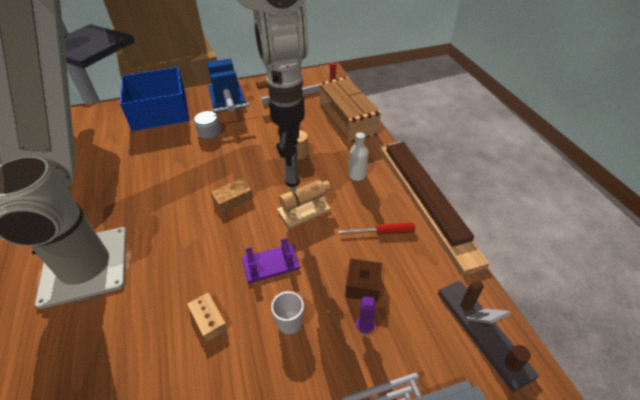

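Call:
send_rows(moves=[[0,0,0.0004,0],[0,0,0,0],[0,0,0,0],[0,0,0,0]])

```text
clock: 23.7
eef_pos: [0.5463, 0.0039, 0.1536]
tool_rot: [0.241, 0.971, 0.0, 0.0]
ft_force: [0.2, -0.5, 2.4]
grip_width: 0.0246
```

```bash
python3 avg.py 19; python3 -c "
from workcell import order
print(order.job_done())"
```

```text
t 24.05 F [0.2  0.47 1.52] [0.36 0.53 0.57] E [0.5463 0.0038 0.1536] [0. 0. 0.]
the job is handed in; nothing more can be done
None
```

View pics/a19.png

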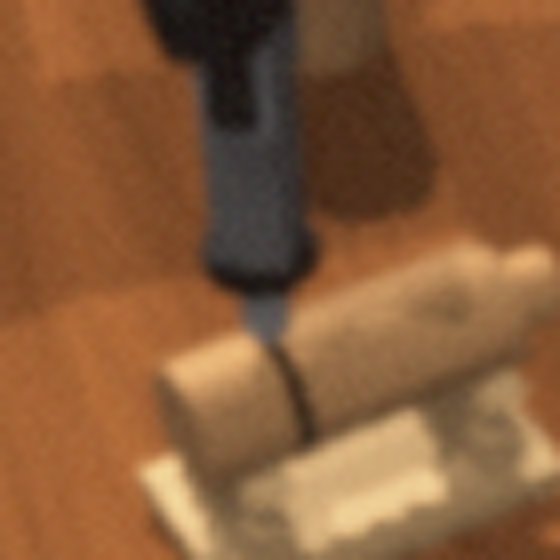

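The job is handed in at about 24 s. The blank lies released in the plywood cradle, and the arm holds the upright probe with its pin pressed on the pencilled ring.

**Blank:** I gripped it high, pivoted it against the near support, and laid it down by its tenon. During the pivot the pads slipped off the barrel onto the tenon. I noticed this from the finger opening and used the tenon grip from then on. The last side-camera fit before the final press showed it level within about 0.5°, with its mid about 2 mm from the cradle centre, which is at the limit of the camera calibration.

**Probe:** It was lifted straight out of the holder. The final picture shows the pin on the ring, about 1 mm from the measured ring point.

**Pin depth:** The two estimates disagree slightly, 4.1 mm from the force (about +3.3 N) and 3.7 mm from the geometry. Both are near half-way and far from the 8 mm stop.

Nothing else appeared to have moved in the last full picture, taken just before a final 0.4 mm press.

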